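# Cock the released sampling punch on the strike plate and hang it back

## Robot

A 6-joint arm with a two-finger parallel gripper is mounted at the origin on a cart in front of the work surface, level with it; the furniture and walls round the work are solid. World frame = base frame: x ahead of the robot, y to its left, z up, the work surface at z = 0. Lengths are in m, angles in degrees, forces in N, time in s.
With the tool pointing down it reaches from about 0.4 to 0.825 m from the base axis. Payload 7 kg.
Tool frame: the origin (TCP) lies midway between the tips of the shut fingers; the grasp point (between the pads) lies 19 mm behind it (r.hold_point_z is the distance from the TCP to the grasp point, in m); x points along the fingers, y is the direction in which the jaws open and shut, and the axes are right-handed (so a half turn about x gives the same grasp; the last joint's range is limited). The gripper opens to 88 mm and grips with 3 to 60 N. Pads are 19 mm wide; open, the fingers measure 130 mm over their backs; the gripper's body (78 mm by 193 mm) begins 47 mm behind the grasp point.
Start: joints at [85.205, 20.546, 0.682, 0, -70.136, -16.507], TCP at [0.245, 0.629, 0.227] pointing down, gripper open.
Joint ranges: [-176.03, 176.03], [-82.01, 121.73], [-58.28, 71.71], [-173.87, 95.51], [-174.79, -0.11], [-173.66, 173.66]. Speed limits (degrees/s): [136.94, 136.94, 172.46, 180, 180, 180].

## Interface

Orientations are given as [roll, pitch, yaw] about the fixed x, y, z axes, in that order (R = Rz(yaw) Ry(pitch) Rx(roll)).
In Python, from plant import r, viewer, order gives the robot as it stands. The module is installed in compiled form; this text tells all that it offers.
- The arm moves only by the shell command python3 -m creep 'ROWS' [FORCE]. ROWS is JSON, a list of rows, each an object of numbers: "ax", "ay", "az": the turn, a rotation vector about the tool's x, y, z in degrees; "tx", "ty", "tz": the shift along the tool's x, y, z in m; "fingers": the finger opening in m, from 0 to 0.0876. A call has 1 to 5 rows; each row is the pose to reach, as a shift and turn from the pose commanded when the call began, along the tool's axes at that moment; what a row does not reach only later rows make up. A row lasts 1/10 s, in which the tool goes at most 50 mm and 8.59 degrees, less where a joint would pass 70% of its speed; a pose out of reach is approached as far as the arm can. A call with a gripper value outside its range is refused whole. The fingers move at their own pace and stop on an object; FORCE is the grip in N (left out, the last holds). Time passes only in rows, so rows that repeat a pose let the fingers close. It gives the time, the measured TCP pose, the force and the opening at its end, in the units of the state.
- r.get_state(): the state, without advancing time (a new reading comes with each control period).
- viewer.capture(name): name is "scene" or "top" or "wrist"; returns a dict with "pixels" (384x512x3 uint8, blue, green, red), "depth" (384x512 float32, m along the optical axis (not along the pixel's ray), 0 where there is no reading), "fx", "fy", "cx", "cy" (pixels), "rvec" (rotation vector, rad) and "tvec" (3), from world to camera coordinates, as OpenCV has them; the wrist camera has in their place "T_tool_cam" (4x4, takes a point from camera to tool coordinates, whose origin is the TCP and whose axes are the tool frame's). Camera axes: x right, y down, z forward; pixel columns grow to the right and rows downward; lengths in m; the calibration is good to about 2 mm. A picture is of the moment at which its call begins: read the wrist's pose just before it.
- order.close_job(): hands the job in, once; it reports no verdict.
The state is a dict: "time_s": time; "joints": joint angles; "qd": joint speeds; "joint_torque": joint torques, N m; "tcp_pos": TCP position; "eef_rot": TCP orientation; "contact_force": force on the tool from outside, world axes, zero at the start; "moment": the same for the moment, N m; "gripper_width": finger opening in m.
Only numpy, scipy, OpenCV 4.12 (cv2) and the standard library are available. Lean on these libraries where they do the work, as an engineer would, in place of code of your own. Each camera call takes 0.05 s, during which the arm holds its last target.

## Task

One of the three spring-loaded punches hanging in the rack has been left released, with its white nose sticking far out. Take that one out, hold it upright and press its nose down on the steel strike plate (press, do not ram) until it snaps in and stays in, then hang it back upright by its collar in the same slot and let go. Leave the other two punches, the jar and the dishes where they are.

Things in the scene. Friction and masses are not known exactly. Their poses are not given: they have to be found in the camera images.
- rack: Fixed grey sheet-metal hanging rack, 260 mm along its y. Origin on the worktop below the middle seat; z up, x towards its back. Its level 6 mm flange (top 150 mm up) runs from x = -30 to +38 mm; three through slots 32 mm wide at y = -85, 0, 85 mm, open at the front (-x), end at x = 16 mm. Back panel at x = 34 to 39 mm, foot flange behind it. In front all is open down to the worktop.
- rack_seat (a point): Seat of the middle slot: the point at the height of the flange's top (150 mm up) where the middle punch's axis passes; the other two seats lie 85 mm to either side along the rack's y. Only the punches stand above the flange. A 26 mm barrel has 3 mm play all round in a slot; a collar rests on the flange.
- plate: Fixed bright steel strike plate, 110 x 110 x 12 mm, flat top, a screw at each corner, screwed to the worktop left of the hotplate stirrer. Origin: centre of its underside.
- plate_top (a point): Centre of the strike plate's top face, 12 mm above the worktop.
- punch_a: Sampling punch with its nose OUT (released): the one to cock. Upright, all round, 0.22 kg; hangs by its collar in any one of the slots. Origin: on its axis at the collar's underside (150 mm up when hanging), z up. Ribbed grip 28 mm diameter, 6 to 56 mm above it; collar 46 mm diameter, 6 mm thick; barrel 26 mm diameter down to -85 mm; white-coated nose 16 mm diameter down to -113 mm when out, -95 mm when in.
- tip_a (a point): Tip of the nose of punch_a, on its axis: 113 mm below the punch's origin when the nose is out, 95 mm when it is fully in (18 mm of travel). Pushed along its axis it gives way at some 6 to 9 N; let go before half-way it springs out again, past half-way (9 mm) it snaps in by itself and stays in.
- punch_b: Punch of the same shape and size, hanging in another slot, its nose already IN (cocked): leave it alone. Origin as for punch_a. The punches hang 85 mm apart along the rack, so the released one is best grasped from above by its grip with the fingers closing along the slot (rack x).
- tip_b (a point): Tip of the nose of punch_b, on its axis: 113 mm below the punch's origin when the nose is out, 95 mm when it is fully in (18 mm of travel). It starts in.
- punch_c: Punch of the same shape and size, hanging in the third slot, its nose already IN (cocked): leave it alone. Origin as for punch_a.
- tip_c (a point): Tip of the nose of punch_c, on its axis: 113 mm below the punch's origin when the nose is out, 95 mm when it is fully in (18 mm of travel). It starts in.
- jar: Bystander: white screw-cap jar, 66 mm diameter, 88 mm high, standing beyond the strike plate. Origin: centre of its underside.
- dishes: Bystander: short stack of clear dishes, 62 mm diameter, 45 mm high, between rack and strike plate, in front of the stirrer. Origin: centre of its underside.
Not all that is in view belongs to the job. Leave any purple look-alike of the punch_a alone.

How it is judged:
By the outcome, as a careful person would: the job done as asked, in the order asked, and still so for the second after the job is handed in, with the robot touching nothing.
It also fails if it takes over 59 s, if anything falls off the work surface, if the arm or the gripper's body presses on something with over 40 N, if the wrist force passes 120 N, or if a joint passes its speed limit or range.

## Working session

There is one attempt and no reset: what is moved stays moved. The work goes in short steps, Python scripts to look and compute and a shell command to move; the robot and the scene stay as the last step left them, time stands still between calls to the robot, and variables do not carry over. Pictures are saved under pics/ and viewed, and the job is handed in when it is done.

```bash
mkdir -p pics; cat > h.py <<'E'
import numpy as np, cv2
from plant import r, viewer, order
from scipy.spatial.transform import Rotation as R
def cap(n,fn=None):
    s=r.get_state(); c=viewer.capture(n)
    if 'T_tool_cam' in c:
        T=np.eye(4);T[:3,:3]=R.from_euler('xyz',s['eef_rot'],degrees=True).as_matrix();T[:3,3]=s['tcp_pos']
        c['W']=T@np.array(c['T_tool_cam'])
    else:
        M=np.eye(4);M[:3,:3]=cv2.Rodrigues(np.array(c['rvec'],float))[0];M[:3,3]=np.ravel(c['tvec']);c['W']=np.linalg.inv(M)
    if fn: cv2.imwrite('pics/'+fn+'.png',c['pixels'])
    np.savez('/tmp/'+n+'.npz',**{k:v for k,v in c.items()})
    return c
def pt(c,u,v,d=None):
    d=c['depth'][int(v),int(u)] if d is None else d
    p=np.array([(u-c['cx'])/c['fx']*d,(v-c['cy'])/c['fy']*d,d,1]);return (c['W']@p)[:3]
def cloud(c):
    v,u=np.mgrid[0:384,0:512];d=c['depth']
    p=np.stack([(u-c['cx'])/c['fx']*d,(v-c['cy'])/c['fy']*d,d,np.ones_like(d)],-1)
    return (p@c['W'].T)[...,:3]
E
python3 - <<'E'
from h import *
print(r.get_state(), r.hold_point_z)
for n in('scene','top','wrist'): 
    c=cap(n,n+'0'); print(n,c['W'].round(3).tolist(),c['fx'])
a=[cv2.imread(f'pics/{n}0.png') for n in('scene','top')]
E
```

```text
{'time_s': 0.0, 'joints': array([ 8.52057447e+01,  2.05927436e+01,  6.34328761e-01, -2.09780754e-02,
       -7.01353759e+01, -1.65066262e+01]), 'qd': array([ 0.04846242,  0.02582509, -0.02099321,  0.03991973, -0.03677544,
        0.06967691]), 'joint_torque': array([-2.05123561e-04, -5.82707798e+01,  2.93053526e+01,  6.99675679e+00,
        6.88621847e-03, -1.91535955e-04]), 'tcp_pos': array([0.24504991, 0.62842823, 0.22560943]), 'eef_rot': array([  94.63406872,   89.90415774, -106.67395722]), 'contact_force': array([0.51795546, 0.65097747, 0.37076967]), 'moment': array([0.00646689, 0.01090096, 0.03011864]), 'gripper_width': 0.0875012651248487} 0.0188
scene [[0.596, -0.385, 0.705, -0.207], [-0.803, -0.309, 0.509, -0.557], [0.022, -0.869, -0.494, 0.638], [0.0, 0.0, 0.0, 1.0]] 375.94204163746775
top [[0.03, -0.996, 0.088, 0.471], [-0.999, -0.028, 0.022, -0.036], [-0.019, -0.089, -0.996, 1.141], [0.0, 0.0, 0.0, 1.0]] 408.34131387479886
wrist [[-0.363, -0.89, -0.275, 0.319], [-0.932, 0.347, 0.105, 0.6], [0.002, 0.294, -0.956, 0.384], [0.0, 0.0, 0.0, 1.0]] 265.7414003894696
```

View pics/scene0.png

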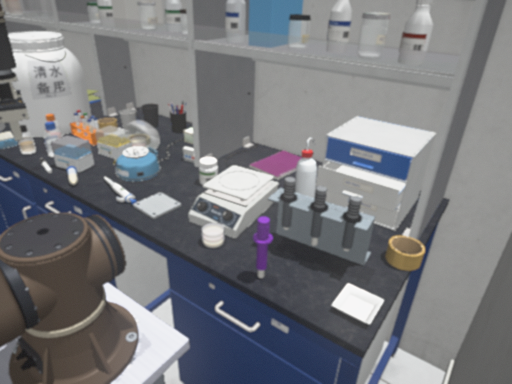

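View pics/top0.png

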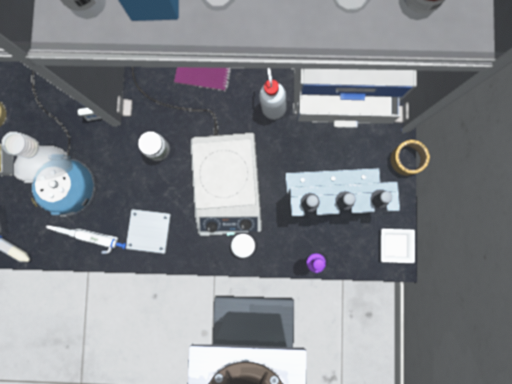

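View pics/wrist0.png

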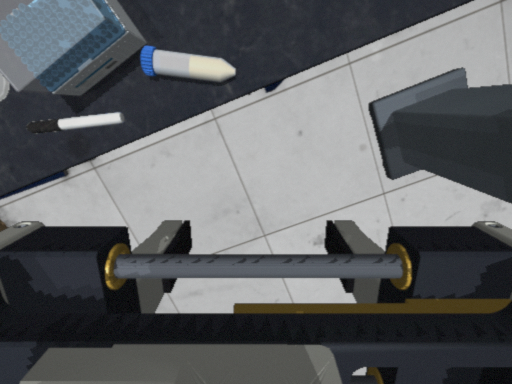

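```bash
python3 - <<'E'
import cv2
a=cv2.imread('pics/scene0.png')[165:295,230:400]
cv2.imwrite('pics/z1.png',cv2.resize(a,None,fx=4.5,fy=4.5,interpolation=cv2.INTER_CUBIC))
a=cv2.imread('pics/top0.png')[150:285,270:430]
cv2.imwrite('pics/z2.png',cv2.resize(a,None,fx=4.4,fy=4.4,interpolation=cv2.INTER_CUBIC))
E
```

```text
(no output)
```

View pics/z1.png

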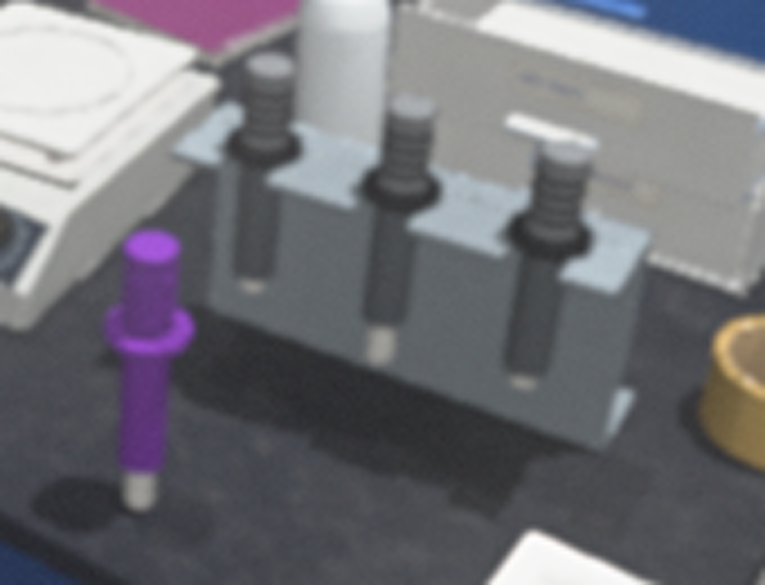

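View pics/z2.png

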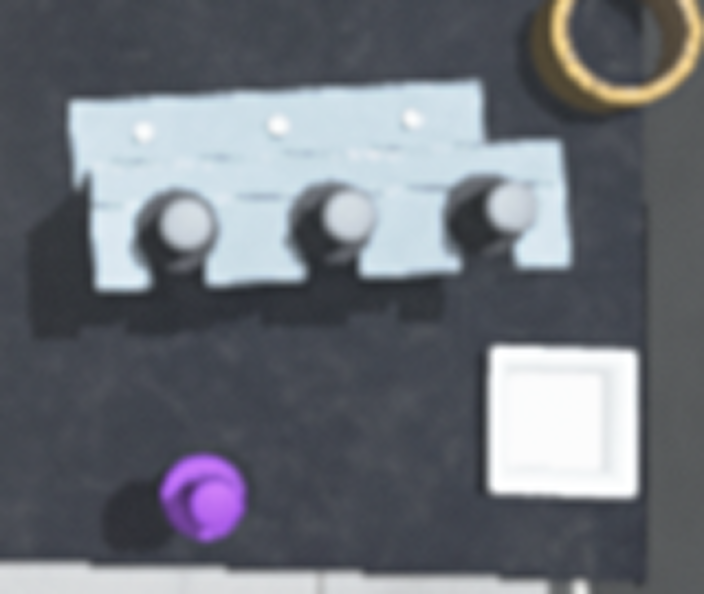

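The candidates are the left punch (scene pixel ~(288,198)), the middle one (~(320,210)), the right one (~(352,225)), and a purple look-alike (~(263,245)). In the crop, the middle one shows a long white nose (crop (380,345), about twice the length of the two stubs at (253,285) and (523,380)). So punch_a is the middle one. Next I measure it.

```bash
python3 - <<'E'
from h import *
for n in('top','scene'):
    d=dict(np.load(f'/tmp/{n}.npz'));P=cloud(d);ok=d['depth']>0
    # rack area
    reg=ok&(P[...,0]>.3)&(P[...,0]<.8)&(P[...,1]>-.5)&(P[...,1]<-.05)
    fl=reg&(abs(P[...,2]-.15)<.008)
    q=P[fl]; print(n,'flange',len(q),np.median(q[:,2]))
    (c,sz,a)=cv2.minAreaRect((q[:,:2]*1000).astype(np.float32));print(c,sz,a)
    tp=reg&(P[...,2]>.195)&(P[...,2]<.22)
    k,l,st,ce=cv2.connectedComponentsWithStats(tp.astype(np.uint8))
    for i in range(1,k):
        if st[i,4]>8: w=P[l==i];print(' top',ce[i].round(1),st[i,4],w.mean(0).round(4),np.ptp(w,axis=0).round(4))
    # table
    t=ok&(abs(P[...,2])<.01);print('table z',np.median(P[t][:,2]))
    # plate / jar / dishes / purple
c=dict(np.load('/tmp/top.npz'));P=cloud(c)
for nm,u,v in [('platec',149,231),('pl tl',131,210),('pl tr',169,212),('pl bl',127,248),('pl br',165,253),('jar',150,142),('dish',243,245),('purple',316,261),('stirrer',224,170),('stir corner',198,233),('wash',272,88)]:
    print(nm,P[v,u].round(4))
E
```

```text
top flange 2764 0.15002290411757818
(594.8231811523438, -259.7710876464844) (320.8119201660156, 435.1333312988281) 84.72168731689453
 top [432.9 104.2] 93 [ 0.7747 -0.4205  0.2075] [0.0442 0.0235 0.0246]
 top [385.3 196.4] 123 [ 0.5568 -0.3117  0.2047] [0.0255 0.0254 0.0145]
 top [348.5 198.4] 118 [ 0.5499 -0.228   0.205 ] [0.0254 0.0259 0.0113]
 top [311.5 200.2] 115 [ 0.5433 -0.1435  0.2054] [0.0251 0.025  0.0141]
table z -0.00036839004349908944
scene flange 1828 0.15086643228976082
(593.4191284179688, -260.8944091796875) (319.0487365722656, 444.698974609375) 84.1590347290039
 top [430.  180.1] 101 [ 0.7618 -0.4295  0.2075] [0.0449 0.0215 0.0247]
 top [290.1 181.1] 83 [ 0.5379 -0.1486  0.2033] [0.0252 0.0253 0.013 ]
 top [321.2 190.2] 91 [ 0.5439 -0.2324  0.2036] [0.0257 0.0254 0.013 ]
 top [355.4 200.1] 102 [ 0.5505 -0.3169  0.2034] [0.0265 0.0263 0.0139]
table z 0.0006161118680579336
platec [0.4599 0.2815 0.0115]
pl tl [0.5168 0.3369 0.0057]
pl tr [ 0.5147  0.2318 -0.0029]
pl bl [0.4112 0.3409 0.009 ]
pl br [ 0.4002  0.2369 -0.0009]
jar [0.6942 0.2702 0.0865]
dish [0.4307 0.0181 0.0447]
purple [ 0.403  -0.1611  0.1661]
stirrer [0.6225 0.0703 0.1038]
stir corner [0.4584 0.147  0.0005]
wash [ 0.8194 -0.0465  0.1664]
```

```bash
cat >> h.py <<'E'
def rel(target,tx_down=True,yaw=None,ydir=None):
    "print shift & turn in current tool axes to TCP target with tool x down and tool y along ydir (world xy)"
    s=r.get_state();A=R.from_euler('xyz',s['eef_rot'],degrees=True).as_matrix()
    y=np.array([ydir[0],ydir[1],0.]);y/=np.linalg.norm(y);x=np.array([0,0,-1.]);B=np.stack([x,y,np.cross(x,y)],1)
    print('shift',(A.T@(np.array(target)-s['tcp_pos'])).round(4),'turn',np.degrees(R.from_matrix(A.T@B).as_rotvec()).round(2),'tcp',np.round(s['tcp_pos'],4))
E
python3 - <<'E'
from h import *
s=r.get_state();print(R.from_euler('xyz',s['eef_rot'],degrees=True).as_matrix().round(3))
print('T_tool_cam',np.load('/tmp/wrist.npz')['T_tool_cam'].round(3))
t=np.radians(4.5)
for sg in(1,-1): rel([.48,-.235,.30],ydir=[sg*np.cos(t),sg*np.sin(t)])
# plate refine
for n in('top','scene'):
    d=dict(np.load(f'/tmp/{n}.npz'));P=cloud(d)
    m=(d['depth']>0)&(abs(P[...,2]-.012)<.004)&(abs(P[...,0]-.46)<.08)&(abs(P[...,1]-.285)<.08)&(d['pixels'].min(-1)>130)
    q=P[m];print(n,len(q),np.median(q[:,2]),cv2.minAreaRect((q[:,:2]*1000).astype(np.float32)))
E
```

```text
[[-0.    -0.363 -0.932]
 [-0.001 -0.932  0.363]
 [-1.     0.001 -0.   ]]
T_tool_cam [[-0.    -0.294  0.956 -0.159]
 [ 1.     0.001  0.001  0.   ]
 [-0.001  0.956  0.294 -0.079]
 [ 0.     0.     0.     1.   ]]
shift [-0.0732  0.7193 -0.5326] turn [-1.1581e+02  7.0000e-02 -5.0000e-02] tcp [0.2451 0.6285 0.2258]
shift [-0.0732  0.7193 -0.5326] turn [ 6.419e+01 -5.000e-02 -6.000e-02] tcp [0.2451 0.6285 0.2258]
top 1422 0.011487398772571322 ((461.1292419433594, 286.03253173828125), (110.47930145263672, 109.68977355957031), 85.17207336425781)
scene 634 0.012296360252787297 ((459.2001647949219, 283.5739440917969), (113.13236999511719, 110.81916809082031), 83.86643981933594)
```

```bash
python3 -m creep '[{"tx":-0.02,"ty":0.03,"tz":-0.035,"ax":6},{"tx":-0.04,"ty":0.06,"tz":-0.07,"ax":12},{"tx":-0.05,"ty":0.08,"tz":-0.105,"ax":18},{"tx":-0.06,"ty":0.1,"tz":-0.14,"ax":24},{"tx":-0.07,"ty":0.12,"tz":-0.175,"ax":30}]'
python3 - <<'E'
from h import *
t=np.radians(4.5)
rel([.48,.2,.33],ydir=[-np.cos(t),-np.sin(t)])
rel([.48,-.235,.30],ydir=[-np.cos(t),-np.sin(t)])
E
```

```text
shift [-0.1037  0.314  -0.3746] turn [ 6.419e+01 -5.000e-02 -6.000e-02] tcp [0.2451 0.6285 0.2258]
shift [-0.0732  0.7193 -0.5326] turn [ 6.419e+01 -5.000e-02 -6.000e-02] tcp [0.2451 0.6285 0.2258]invalid input
```

```bash
python3 -m creep '[{"ax":6,"ay":0,"az":0,"tx":-0.02,"ty":0.03,"tz":-0.035,"fingers":0.0876},{"ax":12,"ay":0,"az":0,"tx":-0.04,"ty":0.06,"tz":-0.07,"fingers":0.0876},{"ax":18,"ay":0,"az":0,"tx":-0.05,"ty":0.08,"tz":-0.105,"fingers":0.0876},{"ax":24,"ay":0,"az":0,"tx":-0.06,"ty":0.1,"tz":-0.14,"fingers":0.0876},{"ax":30,"ay":0,"az":0,"tx":-0.07,"ty":0.12,"tz":-0.175,"fingers":0.0876}]'
python3 - <<'E'
from h import *
t=np.radians(4.5)
rel([.48,.2,.33],ydir=[-np.cos(t),-np.sin(t)])
E
```

```text
time_s: 0.65
tcp_pos: [0.3653, 0.452, 0.297]
eef_rot: [-11.9, 90.0, 116.6]
contact_force: [0.9, 0.5, -0.4]
gripper_width: 0.0877
shift [-0.033   0.0669 -0.2687] turn [ 3.397e+01  1.000e-02 -0.000e+00] tcp [0.3653 0.452  0.297 ]
```

Full rows are needed. I'll continue to the waypoint.

```bash
python3 -m creep '[{"ax":7,"ay":0,"az":0,"tx":-0.01,"ty":0.013,"tz":-0.048,"fingers":0.0876},{"ax":14,"ay":0,"az":0,"tx":-0.02,"ty":0.026,"tz":-0.094,"fingers":0.0876},{"ax":21,"ay":0,"az":0,"tx":-0.03,"ty":0.039,"tz":-0.14,"fingers":0.0876},{"ax":28,"ay":0,"az":0,"tx":-0.033,"ty":0.052,"tz":-0.186,"fingers":0.0876},{"ax":34,"ay":0,"az":0,"tx":-0.033,"ty":0.065,"tz":-0.232,"fingers":0.0876}]'
python3 - <<'E'
from h import *
t=np.radians(4.5)
rel([.48,-.235,.31],ydir=[-np.cos(t),-np.sin(t)])
E
```

```text
time_s: 1.15
tcp_pos: [0.4594, 0.23, 0.3303]
eef_rot: [-49.7, 89.9, 44.8]
contact_force: [2.0, 1.8, 0.5]
gripper_width: 0.0873
shift [ 0.0199  0.0155 -0.4652] turn [-0.06  0.05  0.06] tcp [0.4594 0.23   0.3303]
```

```bash
python3 -m creep '[{"ax":0,"ay":0,"az":0,"tx":0,"ty":0,"tz":-0.046,"fingers":0.0876},{"ax":0,"ay":0,"az":0,"tx":0,"ty":0,"tz":-0.092,"fingers":0.0876},{"ax":0,"ay":0,"az":0,"tx":0,"ty":0,"tz":-0.138,"fingers":0.0876},{"ax":0,"ay":0,"az":0,"tx":0,"ty":0,"tz":-0.184,"fingers":0.0876},{"ax":0,"ay":0,"az":0,"tx":0,"ty":0,"tz":-0.23,"fingers":0.0876}]'
python3 -m creep '[{"ax":0,"ay":0,"az":0,"tx":0,"ty":-0.01,"tz":-0.046,"fingers":0.0876},{"ax":0,"ay":0,"az":0,"tx":0,"ty":-0.025,"tz":-0.092,"fingers":0.0876},{"ax":0,"ay":0,"az":0,"tx":0,"ty":-0.04,"tz":-0.138,"fingers":0.0876},{"ax":0,"ay":0,"az":0,"tx":0,"ty":-0.055,"tz":-0.184,"fingers":0.0876},{"ax":0,"ay":0,"az":0,"tx":0,"ty":-0.07,"tz":-0.23,"fingers":0.0876}]'
python3 -m creep '[{"ax":0,"ay":0,"az":0,"tx":0,"ty":0,"tz":0,"fingers":0.0876},{"ax":0,"ay":0,"az":0,"tx":0,"ty":0,"tz":0,"fingers":0.0876}]'
python3 - <<'E'
from h import *
c=cap('wrist','w1');t=np.radians(4.5)
rel([.547,-.23,.31],ydir=[-np.cos(t),-np.sin(t)])
E
```

```text
time_s: 1.65
tcp_pos: [0.4774, 0.0007, 0.3297]
eef_rot: [-58.4, 90.0, 36.3]
contact_force: [1.3, -0.3, 0.5]
gripper_width: 0.0877
time_s: 2.15
tcp_pos: [0.5667, -0.223, 0.3294]
eef_rot: [26.0, 90.0, 120.7]
contact_force: [0.7, 0.6, 0.9]
gripper_width: 0.0877
time_s: 2.35
tcp_pos: [0.5662, -0.222, 0.3282]
eef_rot: [74.9, 89.9, 169.4]
contact_force: [-0.8, -0.2, 0.2]
gripper_width: 0.0874
shift [ 0.0189  0.0197 -0.0074] turn [ 0.14  0.03 -0.07] tcp [ 0.5661 -0.2211  0.3289]
```

View pics/w1.png

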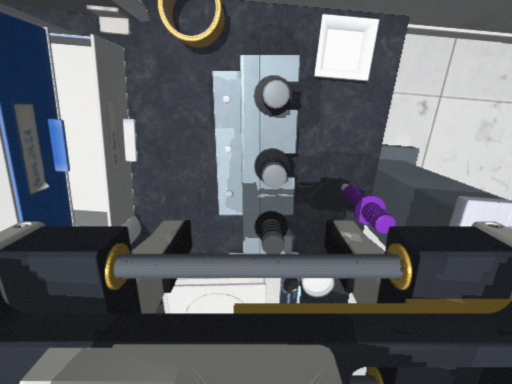

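```bash
python3 - <<'E'
from h import *
d=dict(np.load('/tmp/wrist.npz'));P=cloud(d);ok=d['depth']>0
tp=ok&(abs(P[...,2]-.206)<.006)&(abs(P[...,0]-.55)<.05)&(P[...,1]<-.09)&(P[...,1]>-.37)
k,l,st,ce=cv2.connectedComponentsWithStats(tp.astype(np.uint8))
for i in range(1,k):
    if st[i,4]>8: w=P[l==i];print(' top',ce[i].round(1),st[i,4],w.mean(0).round(4),np.ptp(w,axis=0).round(4), ((w.max(0)+w.min(0))/2).round(4))
fl=ok&(abs(P[...,2]-.15)<.004)&(abs(P[...,0]-.55)<.09)&(P[...,1]<-.08)&(P[...,1]>-.4)&(np.indices(ok.shape)[0]<215)
q=P[fl];print(len(q),np.median(q[:,2]),cv2.minAreaRect((q[:,:2]*1000).astype(np.float32)))
col=ok&(abs(P[...,2]-.156)<.0025)&(np.hypot(P[...,0]-.547,P[...,1]+.23)<.027)&(d['pixels'].mean(-1)<70)
q=P[col];print('collar',len(q),((q.max(0)+q.min(0))/2).round(4),np.ptp(q,axis=0))
E
python3 -c "
import cv2
a=cv2.imread('pics/w1.png')[40:260,200:330]
cv2.imwrite('pics/w1z.png',cv2.resize(a,None,fx=2.7,fy=2.7,interpolation=cv2.INTER_CUBIC))"
```

```text
top [275.2  93.6] 619 [ 0.5555 -0.3147  0.2061] [0.0268 0.0275 0.0075] [ 0.5554 -0.3146  0.2047]
 top [273.6 175.1] 488 [ 0.5489 -0.2311  0.206 ] [0.0274 0.0265 0.0078] [ 0.5487 -0.2306  0.2042]
 top [272.3 243.5] 397 [ 0.5423 -0.1479  0.2057] [0.0267 0.025  0.0081] [ 0.5422 -0.147   0.2041]
6069 0.1503531515900418 ((555.4804077148438, -259.76214599609375), (69.04393005371094, 198.22056579589844), 4.618512153625488)
collar 383 [ 0.5476 -0.2321  0.1561] [0.04392931 0.04030911 0.00413274]
```

View pics/w1z.png

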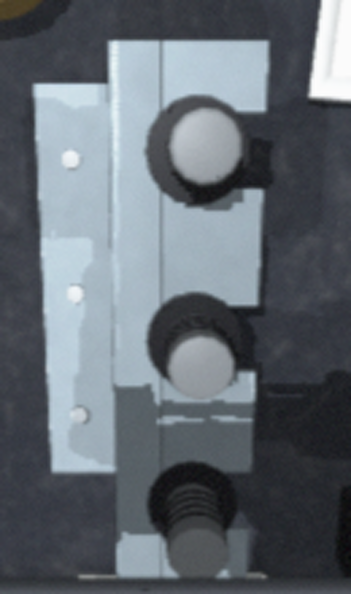

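```bash
python3 -m creep '[{"ax":0,"ay":0,"az":0,"tx":0,"ty":0.018,"tz":-0.0085,"fingers":0.0876},{"ax":0,"ay":0,"az":0,"tx":0.03,"ty":0.018,"tz":-0.0085,"fingers":0.0876},{"ax":0,"ay":0,"az":0,"tx":0.06,"ty":0.018,"tz":-0.0085,"fingers":0.0876},{"ax":0,"ay":0,"az":0,"tx":0.09,"ty":0.018,"tz":-0.0085,"fingers":0.0876},{"ax":0,"ay":0,"az":0,"tx":0.09,"ty":0.018,"tz":-0.0085,"fingers":0.0876}]'
python3 - <<'E'
from h import *
c=cap('wrist','w2');t=np.radians(4.5)
for i in range(3): rel([.5485,-.231,.160],ydir=[-np.cos(t),-np.sin(t)]);cap('wrist')
cap('scene','s2')
E
```

```text
time_s: 2.9
tcp_pos: [0.5463, -0.2292, 0.2364]
eef_rot: [66.8, 89.7, 161.6]
contact_force: [-0.6, 0.4, -0.9]
gripper_width: 0.0878
shift [ 0.0791 -0.0008 -0.0012] turn [ 0.29  0.03 -0.14] tcp [ 0.5478 -0.2299  0.2391]
shift [ 0.0809  0.0006 -0.0005] turn [ 0.29 -0.04  0.03] tcp [ 0.549  -0.2304  0.2409]
shift [ 0.0818  0.0015 -0.0002] turn [ 0.28 -0.07  0.14] tcp [ 0.5498 -0.2306  0.2418]
```

View pics/w2.png

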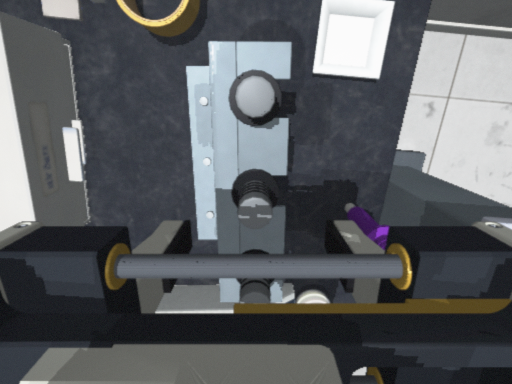

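```bash
python3 -m creep '[{"ax":0,"ay":0,"az":0,"tx":0.02,"ty":0,"tz":-0.0005,"fingers":0.0876},{"ax":0,"ay":0,"az":0,"tx":0.04,"ty":0,"tz":-0.0005,"fingers":0.0876},{"ax":0,"ay":0,"az":0,"tx":0.058,"ty":0,"tz":-0.0005,"fingers":0.0876},{"ax":0,"ay":0,"az":0,"tx":0.07,"ty":0,"tz":-0.0005,"fingers":0.0876},{"ax":0,"ay":0,"az":0,"tx":0.076,"ty":0,"tz":-0.0005,"fingers":0.0876}]'
python3 -m creep '[{"ax":0,"ay":0,"az":0,"tx":0,"ty":0,"tz":0,"fingers":0.0876},{"ax":0,"ay":0,"az":0,"tx":0,"ty":0,"tz":0,"fingers":0.0876},{"ax":0,"ay":0,"az":0,"tx":0,"ty":0,"tz":0,"fingers":0.0876}]'
python3 - <<'E'
from h import *
c=cap('wrist','w3');t=np.radians(4.5)
for i in range(3): rel([.5485,-.231,.160],ydir=[-np.cos(t),-np.sin(t)]);cap('wrist')
cap('scene','s3')
E
```

```text
time_s: 3.65
tcp_pos: [0.5493, -0.2314, 0.1634]
eef_rot: [-155.5, 90.0, -60.8]
contact_force: [-0.3, -0.3, -0.1]
gripper_width: 0.0874
time_s: 3.95
tcp_pos: [0.5498, -0.2315, 0.1646]
eef_rot: [-106.7, 89.9, -12.0]
contact_force: [0.4, 0.4, -0.3]
gripper_width: 0.0876
shift [0.0045 0.0012 0.0006] turn [ 0.2  -0.02  0.08] tcp [ 0.5497 -0.2315  0.1645]
shift [0.0043 0.0011 0.0006] turn [ 0.2  -0.02  0.07] tcp [ 0.5496 -0.2315  0.1643]
shift [0.0042 0.001  0.0005] turn [ 0.2  -0.01  0.06] tcp [ 0.5495 -0.2315  0.1642]
```

View pics/s3.png

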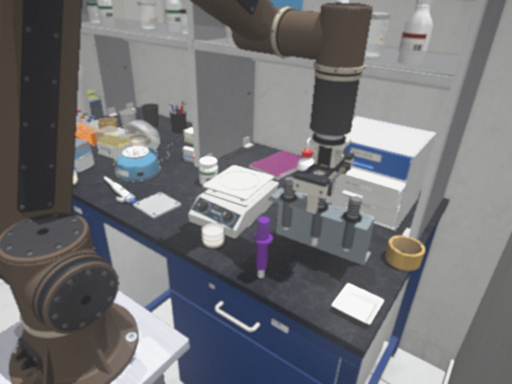

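View pics/w3.png

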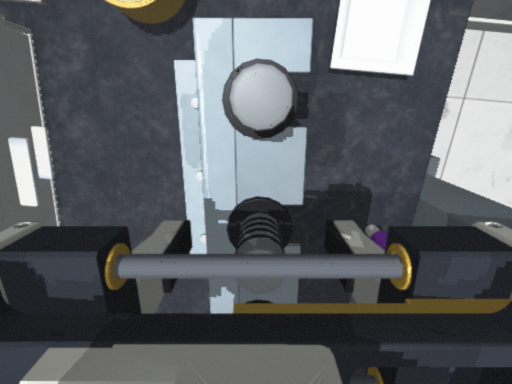

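```bash
python3 -m creep '[{"ax":0,"ay":0,"az":0,"tx":0.004,"ty":0.001,"tz":0,"fingers":0.0876},{"ax":0,"ay":0,"az":0,"tx":0.004,"ty":0.001,"tz":0,"fingers":0.05},{"ax":0,"ay":0,"az":0,"tx":0.004,"ty":0.001,"tz":0,"fingers":0.035},{"ax":0,"ay":0,"az":0,"tx":0.004,"ty":0.001,"tz":0,"fingers":0.02},{"ax":0,"ay":0,"az":0,"tx":0.004,"ty":0.001,"tz":0,"fingers":0.02}]' 45
python3 -m creep '[{"ax":0,"ay":0,"az":0,"tx":0,"ty":0,"tz":0,"fingers":0.02},{"ax":0,"ay":0,"az":0,"tx":0,"ty":0,"tz":0,"fingers":0.02},{"ax":0,"ay":0,"az":0,"tx":0,"ty":0,"tz":0,"fingers":0.02},{"ax":0,"ay":0,"az":0,"tx":0,"ty":0,"tz":0,"fingers":0.02},{"ax":0,"ay":0,"az":0,"tx":0,"ty":0,"tz":0,"fingers":0.02}]'
```

```text
time_s: 4.7
tcp_pos: [0.5483, -0.2315, 0.1596]
eef_rot: [-140.1, 90.0, -45.4]
contact_force: [-0.3, 0.9, 0.3]
gripper_width: 0.0612
time_s: 5.2
tcp_pos: [0.5484, -0.2315, 0.1596]
eef_rot: [-98.7, 90.0, -4.0]
contact_force: [0.2, 0.2, -0.2]
gripper_width: 0.0274
```

```bash
python3 - <<'E'
from h import *
s=r.get_state();print(s['time_s'],s['tcp_pos'],R.from_euler('xyz',s['eef_rot'],degrees=True).as_matrix().round(4).tolist(),s['gripper_width'],s['contact_force'])
E
python3 -m creep '[{"ax":0,"ay":0,"az":0,"tx":-0.005,"ty":0,"tz":0,"fingers":0.02},{"ax":0,"ay":0,"az":0,"tx":-0.015,"ty":0,"tz":0,"fingers":0.02},{"ax":0,"ay":0,"az":0,"tx":-0.03,"ty":0,"tz":0,"fingers":0.02},{"ax":0,"ay":0,"az":0,"tx":-0.05,"ty":0,"tz":0,"fingers":0.02},{"ax":0,"ay":0,"az":0,"tx":-0.07,"ty":0,"tz":0,"fingers":0.02}]'
python3 -m creep '[{"ax":0,"ay":0,"az":0,"tx":-0.02,"ty":0,"tz":0,"fingers":0.02},{"ax":0,"ay":0,"az":0,"tx":-0.04,"ty":0,"tz":0,"fingers":0.02},{"ax":0,"ay":0,"az":0,"tx":-0.06,"ty":0,"tz":0,"fingers":0.02},{"ax":0,"ay":0,"az":0,"tx":-0.06,"ty":0,"tz":0,"fingers":0.02},{"ax":0,"ay":0,"az":0,"tx":-0.06,"ty":0,"tz":0,"fingers":0.02}]'
python3 - <<'E'
from h import *
cap('scene','s4');cap('wrist','w4');rel([.46,.285,.30],ydir=[-np.cos(.0785),-np.sin(.0785)])
a=cv2.imread('pics/s4.png')[110:290,210:400]
cv2.imwrite('pics/s4z.png',cv2.resize(a,None,fx=3.2,fy=3.2,interpolation=cv2.INTER_CUBIC))
E
```

```text
5.2 [ 0.54835004 -0.23147784  0.159606  ] [[0.0002, -0.9966, -0.0819], [-0.0, -0.0819, 0.9966], [-1.0, -0.0002, -0.0]] 0.02740167724263319 [ 0.16183723  0.2281787  -0.21452157]
time_s: 5.7
tcp_pos: [0.5481, -0.2315, 0.2308]
eef_rot: [89.4, 90.0, -175.9]
contact_force: [0.9, 0.2, -2.4]
gripper_width: 0.0276
time_s: 6.2
tcp_pos: [0.5482, -0.2313, 0.2898]
eef_rot: [-73.3, 89.9, 21.4]
contact_force: [0.3, 0.1, -3.3]
gripper_width: 0.0272
shift [-0.011   0.0451  0.5217] turn [ 0.19  0.04 -0.09] tcp [ 0.5476 -0.2312  0.2885]
```

View pics/s4z.png

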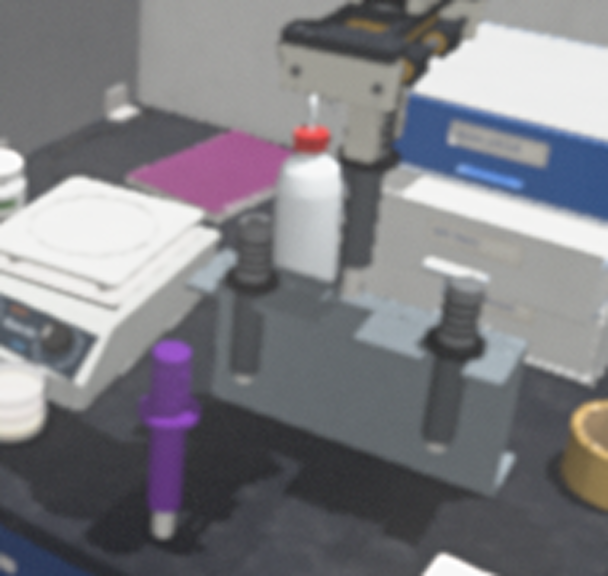

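View pics/w4.png

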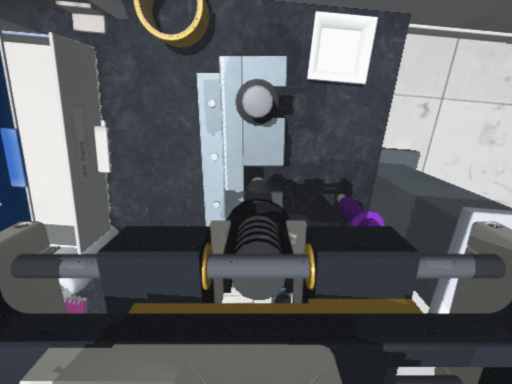

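```bash
python3 -m creep '[{"ax":0,"ay":0,"az":0,"tx":-0.02,"ty":0.005,"tz":0,"fingers":0.02},{"ax":0,"ay":0,"az":0,"tx":-0.04,"ty":0.02,"tz":0,"fingers":0.02},{"ax":0,"ay":0,"az":0,"tx":-0.05,"ty":0.045,"tz":0,"fingers":0.02},{"ax":0,"ay":0,"az":0,"tx":-0.05,"ty":0.06,"tz":0.01,"fingers":0.02},{"ax":0,"ay":0,"az":0,"tx":-0.05,"ty":0.07,"tz":0.035,"fingers":0.02}]'
python3 -m creep '[{"ax":0,"ay":0,"az":0,"tx":0,"ty":0,"tz":0.03,"fingers":0.02},{"ax":0,"ay":0,"az":0,"tx":0,"ty":0,"tz":0.07,"fingers":0.02},{"ax":0,"ay":0,"az":0,"tx":0,"ty":0,"tz":0.11,"fingers":0.02},{"ax":0,"ay":0,"az":0,"tx":0,"ty":0,"tz":0.15,"fingers":0.02},{"ax":0,"ay":0,"az":0,"tx":0,"ty":0,"tz":0.19,"fingers":0.02}]'
python3 -m creep '[{"ax":0,"ay":0,"az":0,"tx":0,"ty":0,"tz":0.04,"fingers":0.02},{"ax":0,"ay":0,"az":0,"tx":0,"ty":0,"tz":0.08,"fingers":0.02},{"ax":0,"ay":0,"az":0,"tx":0,"ty":0,"tz":0.12,"fingers":0.02},{"ax":0,"ay":0,"az":0,"tx":0,"ty":0,"tz":0.16,"fingers":0.02},{"ax":0,"ay":0,"az":0,"tx":0,"ty":0,"tz":0.19,"fingers":0.02}]'
python3 - <<'E'
from h import *
rel([.46,.285,.30],ydir=[-np.cos(.0785),-np.sin(.0785)])
E
```

```text
time_s: 6.8
tcp_pos: [0.4743, -0.2029, 0.3387]
eef_rot: [84.6, 89.9, 179.2]
contact_force: [1.2, 1.1, -1.6]
gripper_width: 0.0273
time_s: 7.3
tcp_pos: [0.4591, -0.0116, 0.3387]
eef_rot: [97.2, 89.9, -168.2]
contact_force: [0.6, 0.2, -2.0]
gripper_width: 0.0274
time_s: 7.8
tcp_pos: [0.4436, 0.1783, 0.3386]
eef_rot: [117.1, 89.9, -148.2]
contact_force: [0.8, 0.2, -1.6]
gripper_width: 0.0274
shift [ 0.0385 -0.0252  0.105 ] turn [ 0.26 -0.04 -0.08] tcp [0.4436 0.1783 0.3386]
```

```bash
python3 -m creep '[{"ax":0,"ay":0,"az":0,"tx":0,"ty":-0.006,"tz":0.035,"fingers":0.02},{"ax":0,"ay":0,"az":0,"tx":0,"ty":-0.012,"tz":0.065,"fingers":0.02},{"ax":0,"ay":0,"az":0,"tx":0,"ty":-0.02,"tz":0.09,"fingers":0.02},{"ax":0,"ay":0,"az":0,"tx":0.02,"ty":-0.025,"tz":0.105,"fingers":0.02},{"ax":0,"ay":0,"az":0,"tx":0.05,"ty":-0.025,"tz":0.105,"fingers":0.02}]'
python3 -m creep '[{"ax":0,"ay":0,"az":0,"tx":0.03,"ty":0,"tz":0,"fingers":0.02},{"ax":0,"ay":0,"az":0,"tx":0.06,"ty":0,"tz":0,"fingers":0.02},{"ax":0,"ay":0,"az":0,"tx":0.09,"ty":0,"tz":0,"fingers":0.02},{"ax":0,"ay":0,"az":0,"tx":0.11,"ty":0,"tz":0,"fingers":0.02},{"ax":0,"ay":0,"az":0,"tx":0.12,"ty":0,"tz":0,"fingers":0.02}]'
python3 -m creep '[{"ax":0,"ay":0,"az":0,"tx":0,"ty":0,"tz":0,"fingers":0.02},{"ax":0,"ay":0,"az":0,"tx":0,"ty":0,"tz":0,"fingers":0.02}]'
python3 - <<'E'
from h import *
cap('scene','s5');cap('top','t5');rel([.46,.285,.145],ydir=[-np.cos(.0785),-np.sin(.0785)])
a=cv2.imread('pics/s5.png')[80:250,80:270]
cv2.imwrite('pics/s5z.png',cv2.resize(a,None,fx=3.2,fy=3.2,interpolation=cv2.INTER_CUBIC))
E
```

```text
time_s: 8.3
tcp_pos: [0.4614, 0.2854, 0.2887]
eef_rot: [-56.3, 89.9, 38.5]
contact_force: [-0.5, 0.6, -2.6]
gripper_width: 0.0272
time_s: 8.8
tcp_pos: [0.4595, 0.2818, 0.1666]
eef_rot: [131.3, 89.7, -134.0]
contact_force: [-0.0, -0.5, -1.3]
gripper_width: 0.0276
time_s: 9.0
tcp_pos: [0.4612, 0.2833, 0.1701]
eef_rot: [-91.4, 90.0, 3.3]
contact_force: [-0.2, -0.1, -0.8]
gripper_width: 0.0275
shift [0.0258 0.0013 0.0014] turn [0.21 0.07 0.09] tcp [0.4614 0.2837 0.1708]
```

View pics/s5z.png

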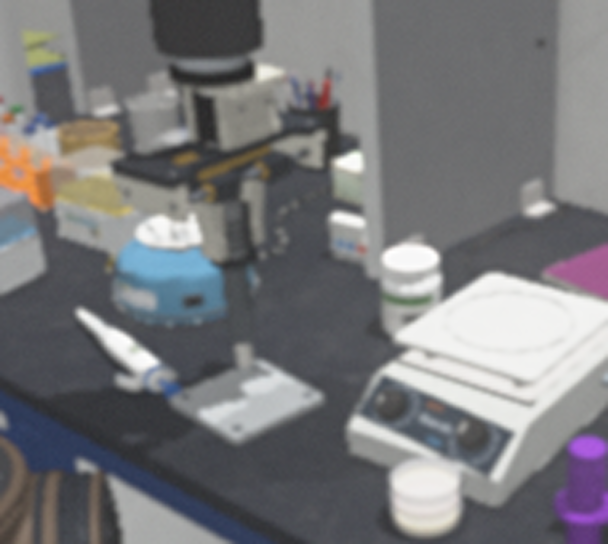

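View pics/t5.png

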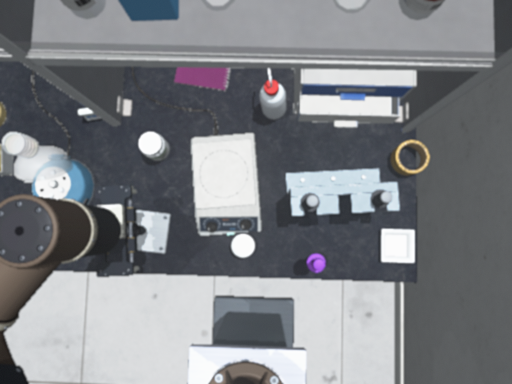

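```bash
python3 - <<'E'
from h import *
c=dict(np.load('/tmp/scene.npz'));M=np.linalg.inv(c['W'])
for p in ([.461,.284,.048],[.461,.284,.012],[.46,.285,.012]):
    q=M[:3,:3]@np.array(p)+M[:3,3];print((q[:2]/q[2]*[c['fx'],c['fy']]+[c['cx'],c['cy']]))
E
python3 -m creep '[{"ax":0,"ay":0,"az":0,"tx":0.01,"ty":0,"tz":0,"fingers":0.02},{"ax":0,"ay":0,"az":0,"tx":0.018,"ty":0,"tz":0,"fingers":0.02},{"ax":0,"ay":0,"az":0,"tx":0.024,"ty":0,"tz":0,"fingers":0.02},{"ax":0,"ay":0,"az":0,"tx":0.027,"ty":0,"tz":0,"fingers":0.02},{"ax":0,"ay":0,"az":0,"tx":0.029,"ty":0,"tz":0,"fingers":0.02}]'
python3 -m creep '[{"ax":0,"ay":0,"az":0,"tx":0.002,"ty":0,"tz":0,"fingers":0.02},{"ax":0,"ay":0,"az":0,"tx":0.003,"ty":0,"tz":0,"fingers":0.02},{"ax":0,"ay":0,"az":0,"tx":0.004,"ty":0,"tz":0,"fingers":0.02},{"ax":0,"ay":0,"az":0,"tx":0.005,"ty":0,"tz":0,"fingers":0.02},{"ax":0,"ay":0,"az":0,"tx":0.006,"ty":0,"tz":0,"fingers":0.02}]'
```

```text
[156.31605636 193.73268713]
[157.42144927 203.49234091]
[156.97166229 203.51731976]
time_s: 9.6
tcp_pos: [0.4607, 0.283, 0.14]
eef_rot: [139.1, 90.0, -126.2]
contact_force: [-0.2, 0.6, -1.5]
gripper_width: 0.0272
time_s: 10.1
tcp_pos: [0.4609, 0.2832, 0.1346]
eef_rot: [-48.9, 90.0, 45.8]
contact_force: [0.1, 1.4, -2.0]
gripper_width: 0.0276
```

Predicted and seen tip pixels agree. I'll press on in 2 mm steps.

```bash
python3 -m creep '[{"ax":0,"ay":0,"az":0,"tx":0.001,"ty":0,"tz":0,"fingers":0.02},{"ax":0,"ay":0,"az":0,"tx":0.002,"ty":0,"tz":0,"fingers":0.02},{"ax":0,"ay":0,"az":0,"tx":0.003,"ty":0,"tz":0,"fingers":0.02},{"ax":0,"ay":0,"az":0,"tx":0.004,"ty":0,"tz":0,"fingers":0.02}]'
python3 -m creep '[{"ax":0,"ay":0,"az":0,"tx":0.001,"ty":0,"tz":0,"fingers":0.02},{"ax":0,"ay":0,"az":0,"tx":0.002,"ty":0,"tz":0,"fingers":0.02},{"ax":0,"ay":0,"az":0,"tx":0.003,"ty":0,"tz":0,"fingers":0.02},{"ax":0,"ay":0,"az":0,"tx":0.004,"ty":0,"tz":0,"fingers":0.02}]'
```

```text
time_s: 10.5
tcp_pos: [0.4611, 0.2833, 0.1311]
eef_rot: [-63.6, 89.9, 31.1]
contact_force: [-1.2, -0.1, 4.8]
gripper_width: 0.0271
time_s: 10.9
tcp_pos: [0.4609, 0.2831, 0.1263]
eef_rot: [-55.7, 90.0, 39.0]
contact_force: [1.0, -0.4, 0.3]
gripper_width: 0.0271
```

```bash
python3 -m creep '[{"ax":0,"ay":0,"az":0,"tx":0.001,"ty":0,"tz":0,"fingers":0.02},{"ax":0,"ay":0,"az":0,"tx":0.002,"ty":0,"tz":0,"fingers":0.02}]'
python3 -m creep '[{"ax":0,"ay":0,"az":0,"tx":0.001,"ty":0,"tz":0,"fingers":0.02},{"ax":0,"ay":0,"az":0,"tx":0.002,"ty":0,"tz":0,"fingers":0.02}]'
python3 - <<'E'
from h import *
cap('scene','s6')
a=cv2.imread('pics/s6.png')[120:230,110:210]
cv2.imwrite('pics/s6z.png',cv2.resize(a,None,fx=5,fy=5,interpolation=cv2.INTER_CUBIC))
E
```

```text
time_s: 11.1
tcp_pos: [0.4603, 0.2828, 0.1238]
eef_rot: [117.1, 89.9, -148.2]
contact_force: [-0.1, -0.3, -1.9]
gripper_width: 0.0273
time_s: 11.3
tcp_pos: [0.4605, 0.2829, 0.1221]
eef_rot: [125.2, 90.0, -140.2]
contact_force: [0.6, -0.3, -1.8]
gripper_width: 0.0275
```

View pics/s6z.png

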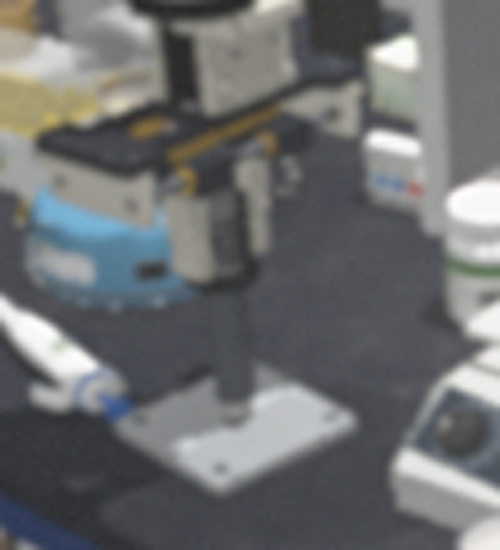

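```bash
python3 -m creep '[{"ax":0,"ay":0,"az":0,"tx":-0.005,"ty":0,"tz":0,"fingers":0.02},{"ax":0,"ay":0,"az":0,"tx":-0.02,"ty":0,"tz":0,"fingers":0.02},{"ax":0,"ay":0,"az":0,"tx":-0.035,"ty":0,"tz":0,"fingers":0.02},{"ax":0,"ay":0,"az":0,"tx":-0.048,"ty":0,"tz":0,"fingers":0.02},{"ax":0,"ay":0,"az":0,"tx":-0.048,"ty":0,"tz":0,"fingers":0.02}]'
python3 - <<'E'
from h import *
cap('scene','s7');cap('wrist','w7')
a=cv2.imread('pics/s7.png')[110:220,110:210]
cv2.imwrite('pics/s7z.png',cv2.resize(a,None,fx=5,fy=5,interpolation=cv2.INTER_CUBIC))
E
```

```text
time_s: 11.85
tcp_pos: [0.4617, 0.284, 0.1728]
eef_rot: [-50.3, 89.8, 44.4]
contact_force: [0.5, -0.2, -2.0]
gripper_width: 0.0272
```

View pics/s7z.png

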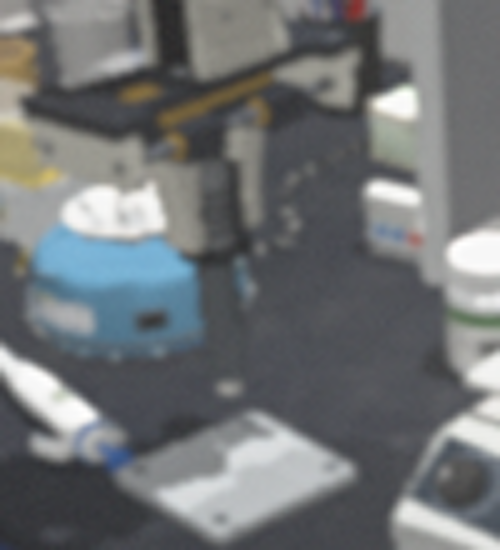

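View pics/w7.png

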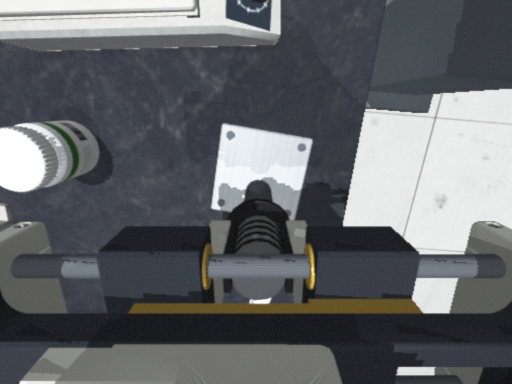

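The lifted punch now shows only a short white stub (crop (230,388)) and the force is back to the bare weight, so it is cocked. Now I take it back.

```bash
python3 -m creep '[{"ax":0,"ay":0,"az":0,"tx":-0.035,"ty":0,"tz":0,"fingers":0.02},{"ax":0,"ay":0,"az":0,"tx":-0.07,"ty":0,"tz":0,"fingers":0.02},{"ax":0,"ay":0,"az":0,"tx":-0.11,"ty":0,"tz":0,"fingers":0.02},{"ax":0,"ay":0,"az":0,"tx":-0.145,"ty":0.01,"tz":-0.01,"fingers":0.02},{"ax":0,"ay":0,"az":0,"tx":-0.165,"ty":0.02,"tz":-0.04,"fingers":0.02}]'
python3 -m creep '[{"ax":0,"ay":0,"az":0,"tx":0,"ty":0,"tz":-0.04,"fingers":0.02},{"ax":0,"ay":0,"az":0,"tx":0,"ty":0,"tz":-0.08,"fingers":0.02},{"ax":0,"ay":0,"az":0,"tx":0,"ty":0,"tz":-0.12,"fingers":0.02},{"ax":0,"ay":0,"az":0,"tx":0,"ty":0,"tz":-0.16,"fingers":0.02},{"ax":0,"ay":0,"az":0,"tx":0,"ty":0,"tz":-0.2,"fingers":0.02}]'
python3 -m creep '[{"ax":0,"ay":0,"az":0,"tx":0,"ty":0,"tz":-0.04,"fingers":0.02},{"ax":0,"ay":0,"az":0,"tx":0,"ty":0,"tz":-0.08,"fingers":0.02},{"ax":0,"ay":0,"az":0,"tx":0,"ty":-0.01,"tz":-0.12,"fingers":0.02},{"ax":0,"ay":0,"az":0,"tx":0,"ty":-0.02,"tz":-0.16,"fingers":0.02},{"ax":0,"ay":0,"az":0,"tx":0,"ty":-0.03,"tz":-0.2,"fingers":0.02}]'
python3 - <<'E'
from h import *
rel([.5484,-.2315,.30],ydir=[-.9966,-.0819])
E
```

```text
time_s: 12.45
tcp_pos: [0.4445, 0.2428, 0.3371]
eef_rot: [-58.4, 89.9, 36.3]
contact_force: [0.9, -0.3, -2.6]
gripper_width: 0.0274
time_s: 12.95
tcp_pos: [0.4599, 0.0407, 0.3348]
eef_rot: [94.7, 89.9, -170.6]
contact_force: [1.8, 0.6, -2.0]
gripper_width: 0.0274
time_s: 13.45
tcp_pos: [0.5067, -0.1562, 0.3347]
eef_rot: [66.3, 89.9, 161.0]
contact_force: [0.6, 1.2, -0.4]
gripper_width: 0.0277
shift [ 0.0346 -0.0355 -0.0784] turn [-0.    0.03 -0.06] tcp [ 0.5067 -0.1562  0.3347]
```

```bash
python3 -m creep '[{"ax":0,"ay":0,"az":0,"tx":0,"ty":-0.012,"tz":-0.03,"fingers":0.02},{"ax":0,"ay":0,"az":0,"tx":0,"ty":-0.024,"tz":-0.058,"fingers":0.02},{"ax":0,"ay":0,"az":0,"tx":0.01,"ty":-0.0355,"tz":-0.078,"fingers":0.02},{"ax":0,"ay":0,"az":0,"tx":0.035,"ty":-0.0355,"tz":-0.078,"fingers":0.02},{"ax":0,"ay":0,"az":0,"tx":0.045,"ty":-0.0355,"tz":-0.078,"fingers":0.02}]'
python3 -m creep '[{"ax":0,"ay":0,"az":0,"tx":0,"ty":0,"tz":0,"fingers":0.02},{"ax":0,"ay":0,"az":0,"tx":0,"ty":0,"tz":0,"fingers":0.02},{"ax":0,"ay":0,"az":0,"tx":0,"ty":0,"tz":0,"fingers":0.02},{"ax":0,"ay":0,"az":0,"tx":0,"ty":0,"tz":0,"fingers":0.02}]'
python3 - <<'E'
from h import *
for i in range(3): rel([.5484,-.2315,.161],ydir=[-.9966,-.0819]);cap('wrist')
E
```

```text
time_s: 13.95
tcp_pos: [0.5473, -0.2295, 0.2865]
eef_rot: [68.2, 89.7, 162.8]
contact_force: [-0.1, 0.4, -2.1]
gripper_width: 0.0277
time_s: 14.35
tcp_pos: [0.549, -0.2292, 0.2919]
eef_rot: [-103.8, 89.9, -9.1]
contact_force: [0.2, -0.7, -1.3]
gripper_width: 0.0274
shift [ 0.1309  0.001  -0.0022] turn [ 0.04 -0.03  0.11] tcp [ 0.549  -0.2292  0.2919]
shift [ 0.1307  0.0009 -0.0022] turn [ 0.03 -0.02  0.1 ] tcp [ 0.5489 -0.2292  0.2917]
shift [ 0.1305  0.0008 -0.0022] turn [ 0.03 -0.02  0.08] tcp [ 0.5488 -0.2292  0.2915]
```

```bash
python3 -m creep '[{"ax":0,"ay":0,"az":0,"tx":0.01,"ty":0.0005,"tz":-0.0022,"fingers":0.02},{"ax":0,"ay":0,"az":0,"tx":0.02,"ty":0.0005,"tz":-0.0022,"fingers":0.02},{"ax":0,"ay":0,"az":0,"tx":0.027,"ty":0.0005,"tz":-0.0022,"fingers":0.02},{"ax":0,"ay":0,"az":0,"tx":0.027,"ty":0.0005,"tz":-0.0022,"fingers":0.02},{"ax":0,"ay":0,"az":0,"tx":0.027,"ty":0.0005,"tz":-0.0022,"fingers":0.02}]'
python3 - <<'E'
from h import *
for i in range(2): rel([.5484,-.2315,.161],ydir=[-.9966,-.0819]);cap('wrist','w8')
cap('scene','s8')
a=cv2.imread('pics/s8.png')[150:280,250:390]
cv2.imwrite('pics/s8z.png',cv2.resize(a,None,fx=4.5,fy=4.5,interpolation=cv2.INTER_CUBIC))
E
```

```text
time_s: 15.0
tcp_pos: [0.5482, -0.2318, 0.2633]
eef_rot: [99.0, 90.0, -166.3]
contact_force: [0.5, -0.4, -1.5]
gripper_width: 0.0272
shift [ 0.1023 -0.0003  0.0003] turn [ 0.   -0.01 -0.04] tcp [ 0.5482 -0.2318  0.2633]
shift [0.1027 0.     0.0003] turn [ 0.   -0.01  0.  ] tcp [ 0.5484 -0.2318  0.2637]
```

View pics/s8z.png

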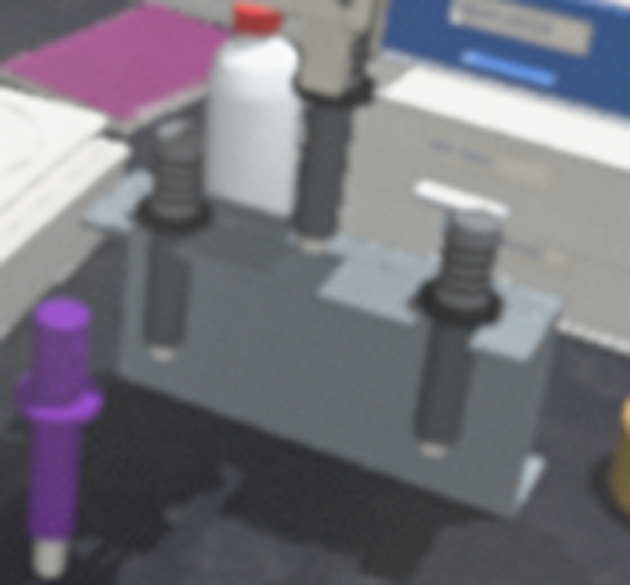

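View pics/w8.png

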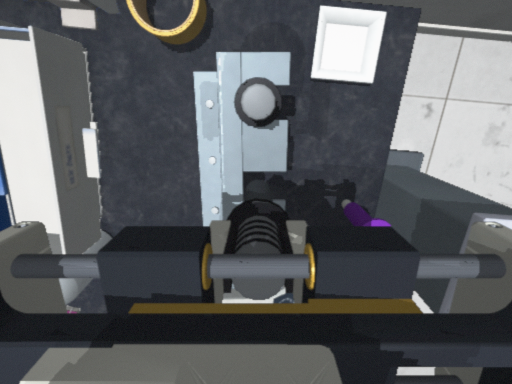

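The punch is upright above the slot and back at the recorded x, y. I lower it gently.

```bash
python3 -m creep '[{"ax":0,"ay":0,"az":0,"tx":0.006,"ty":0,"tz":0.0003,"fingers":0.02},{"ax":0,"ay":0,"az":0,"tx":0.012,"ty":0,"tz":0.0003,"fingers":0.02},{"ax":0,"ay":0,"az":0,"tx":0.018,"ty":0,"tz":0.0003,"fingers":0.02},{"ax":0,"ay":0,"az":0,"tx":0.024,"ty":0,"tz":0.0003,"fingers":0.02},{"ax":0,"ay":0,"az":0,"tx":0.03,"ty":0,"tz":0.0003,"fingers":0.02}]'
python3 -m creep '[{"ax":0,"ay":0,"az":0,"tx":0.008,"ty":0,"tz":0,"fingers":0.02},{"ax":0,"ay":0,"az":0,"tx":0.018,"ty":0,"tz":0,"fingers":0.02},{"ax":0,"ay":0,"az":0,"tx":0.028,"ty":0,"tz":0,"fingers":0.02},{"ax":0,"ay":0,"az":0,"tx":0.038,"ty":0,"tz":0,"fingers":0.02},{"ax":0,"ay":0,"az":0,"tx":0.045,"ty":0,"tz":0,"fingers":0.02}]'
python3 -m creep '[{"ax":0,"ay":0,"az":0,"tx":0.006,"ty":0,"tz":0,"fingers":0.02},{"ax":0,"ay":0,"az":0,"tx":0.012,"ty":0,"tz":0,"fingers":0.02},{"ax":0,"ay":0,"az":0,"tx":0.017,"ty":0,"tz":0,"fingers":0.02},{"ax":0,"ay":0,"az":0,"tx":0.02,"ty":0,"tz":0,"fingers":0.02},{"ax":0,"ay":0,"az":0,"tx":0.02,"ty":0,"tz":0,"fingers":0.02}]'
python3 - <<'E'
from h import *
for i in range(2): rel([.5484,-.2315,.1596],ydir=[-.9966,-.0819]);cap('wrist','w9')
E
```

```text
time_s: 15.65
tcp_pos: [0.5481, -0.2314, 0.2328]
eef_rot: [82.8, 90.0, 177.5]
contact_force: [0.5, -0.2, -1.6]
gripper_width: 0.0271
time_s: 16.15
tcp_pos: [0.5478, -0.2313, 0.1872]
eef_rot: [72.3, 89.9, 167.0]
contact_force: [-0.1, 0.4, -2.3]
gripper_width: 0.0274
time_s: 16.65
tcp_pos: [0.548, -0.2313, 0.1682]
eef_rot: [76.2, 90.0, 170.9]
contact_force: [-0.1, 0.1, -2.1]
gripper_width: 0.0275
shift [ 0.0086 -0.0004 -0.0002] turn [-0.    0.01 -0.04] tcp [ 0.548  -0.2313  0.1682]
shift [ 0.0089 -0.0001 -0.0001] turn [ 0. -0. -0.] tcp [ 0.5483 -0.2314  0.1685]
```

```bash
python3 -m creep '[{"ax":0,"ay":0,"az":0,"tx":0.003,"ty":0,"tz":0,"fingers":0.02},{"ax":0,"ay":0,"az":0,"tx":0.006,"ty":0,"tz":0,"fingers":0.02},{"ax":0,"ay":0,"az":0,"tx":0.008,"ty":0,"tz":0,"fingers":0.02},{"ax":0,"ay":0,"az":0,"tx":0.008,"ty":0,"tz":0,"fingers":0.02},{"ax":0,"ay":0,"az":0,"tx":0.008,"ty":0,"tz":0,"fingers":0.02}]'
python3 -m creep '[{"ax":0,"ay":0,"az":0,"tx":0.0005,"ty":0,"tz":0,"fingers":0.02},{"ax":0,"ay":0,"az":0,"tx":0.001,"ty":0,"tz":0,"fingers":0.02},{"ax":0,"ay":0,"az":0,"tx":0.001,"ty":0,"tz":0,"fingers":0.02}]'
python3 - <<'E'
from h import *
s=r.get_state();print(s['tcp_pos'],s['contact_force']);cap('wrist','w9')
cap('scene','s9')
a=cv2.imread('pics/s9.png')[150:280,250:390]
cv2.imwrite('pics/s9z.png',cv2.resize(a,None,fx=4.5,fy=4.5,interpolation=cv2.INTER_CUBIC))
E
```

```text
time_s: 17.25
tcp_pos: [0.5482, -0.2314, 0.1605]
eef_rot: [127.4, 90.0, -137.9]
contact_force: [0.5, -0.2, -1.9]
gripper_width: 0.0274
time_s: 17.55
tcp_pos: [0.5483, -0.2314, 0.1596]
eef_rot: [-114.2, 90.0, -19.5]
contact_force: [0.3, 1.1, -1.7]
gripper_width: 0.0279
[ 0.54828547 -0.23139214  0.15964109] [ 0.29006329  1.1299643  -1.67653941]
```

View pics/s9z.png

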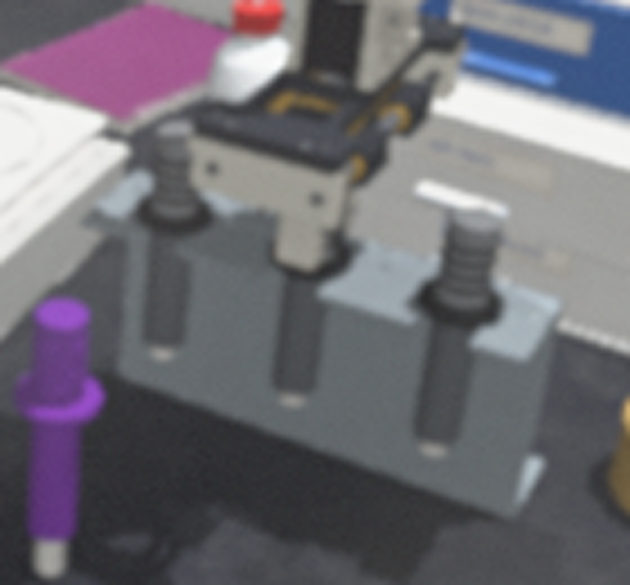

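```bash
python3 -m creep '[{"ax":0,"ay":0,"az":0,"tx":0.0005,"ty":0,"tz":0,"fingers":0.02},{"ax":0,"ay":0,"az":0,"tx":0.0005,"ty":0,"tz":0,"fingers":0.02}]'
python3 -m creep '[{"ax":0,"ay":0,"az":0,"tx":0.0005,"ty":0,"tz":0,"fingers":0.02},{"ax":0,"ay":0,"az":0,"tx":0.0005,"ty":0,"tz":0,"fingers":0.02}]'
```

```text
time_s: 17.85
tcp_pos: [0.5483, -0.2314, 0.1596]
eef_rot: [-125.0, 90.0, -30.3]
contact_force: [-0.8, 0.3, 3.8]
gripper_width: 0.0276
time_s: 18.05
tcp_pos: [0.5483, -0.2314, 0.1596]
eef_rot: [-124.2, 90.0, -29.5]
contact_force: [-2.5, 1.9, 7.6]
gripper_width: 0.0273
```

Contact made: the collar is seated. I back off 0.5 mm, open slowly and rise.

```bash
python3 -m creep '[{"ax":0,"ay":0,"az":0,"tx":-0.0005,"ty":0,"tz":0,"fingers":0.02},{"ax":0,"ay":0,"az":0,"tx":-0.0005,"ty":0,"tz":0,"fingers":0.032},{"ax":0,"ay":0,"az":0,"tx":-0.0005,"ty":0,"tz":0,"fingers":0.04},{"ax":0,"ay":0,"az":0,"tx":-0.0005,"ty":0,"tz":0,"fingers":0.055},{"ax":0,"ay":0,"az":0,"tx":-0.0005,"ty":0,"tz":0,"fingers":0.075}]'
python3 -m creep '[{"ax":0,"ay":0,"az":0,"tx":0,"ty":0,"tz":0,"fingers":0.0876},{"ax":0,"ay":0,"az":0,"tx":0,"ty":0,"tz":0,"fingers":0.0876},{"ax":0,"ay":0,"az":0,"tx":0,"ty":0,"tz":0,"fingers":0.0876},{"ax":0,"ay":0,"az":0,"tx":0,"ty":0,"tz":0,"fingers":0.0876},{"ax":0,"ay":0,"az":0,"tx":0,"ty":0,"tz":0,"fingers":0.0876}]'
python3 - <<'E'
from h import *
cap('wrist','w10');s=r.get_state();print(s['contact_force'],s['gripper_width'])
E
```

```text
time_s: 18.55
tcp_pos: [0.5483, -0.2314, 0.1589]
eef_rot: [98.4, 90.0, -166.9]
contact_force: [-0.8, -0.8, 0.1]
gripper_width: 0.0506
time_s: 19.05
tcp_pos: [0.5483, -0.2314, 0.1591]
eef_rot: [-103.9, 90.0, -9.2]
contact_force: [-0.8, 0.8, 0.1]
gripper_width: 0.0864
[ 0.78443651 -0.09366856 -0.00298936] 0.08708703009240804
```

View pics/w10.png

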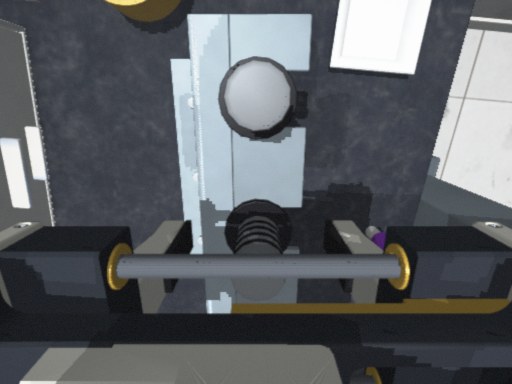

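The fingers are fully open and clear of the punch, so I go up and away.

```bash
python3 -m creep '[{"ax":0,"ay":0,"az":0,"tx":-0.015,"ty":0,"tz":0,"fingers":0.0876},{"ax":0,"ay":0,"az":0,"tx":-0.04,"ty":0,"tz":0,"fingers":0.0876},{"ax":0,"ay":0,"az":0,"tx":-0.08,"ty":0,"tz":0,"fingers":0.0876},{"ax":0,"ay":0,"az":0,"tx":-0.12,"ty":0,"tz":0,"fingers":0.0876},{"ax":0,"ay":0,"az":0,"tx":-0.16,"ty":0,"tz":0,"fingers":0.0876}]'
python3 -m creep '[{"ax":0,"ay":0,"az":0,"tx":-0.01,"ty":0.01,"tz":0.04,"fingers":0.0876},{"ax":0,"ay":0,"az":0,"tx":-0.02,"ty":0.02,"tz":0.08,"fingers":0.0876},{"ax":0,"ay":0,"az":0,"tx":-0.02,"ty":0.04,"tz":0.12,"fingers":0.0876},{"ax":0,"ay":0,"az":0,"tx":-0.02,"ty":0.05,"tz":0.16,"fingers":0.0876},{"ax":0,"ay":0,"az":0,"tx":-0.02,"ty":0.06,"tz":0.2,"fingers":0.0876}]'
python3 -m creep '[{"ax":0,"ay":0,"az":0,"tx":0,"ty":0,"tz":0.04,"fingers":0.0876},{"ax":0,"ay":0,"az":0,"tx":0,"ty":0,"tz":0.08,"fingers":0.0876},{"ax":0,"ay":0,"az":0,"tx":0,"ty":0,"tz":0.12,"fingers":0.0876},{"ax":0,"ay":0,"az":0,"tx":0,"ty":0,"tz":0.15,"fingers":0.0876},{"ax":0,"ay":0,"az":0,"tx":0,"ty":0,"tz":0.15,"fingers":0.0876}]'
python3 - <<'E'
from h import *
cap('scene','s11');cap('top','t11')
for n in('top','scene'):
    d=dict(np.load(f'/tmp/{n}.npz'));P=cloud(d);ok=d['depth']>0
    tp=ok&(P[...,2]>.195)&(P[...,2]<.22)&(abs(P[...,0]-.55)<.05)&(P[...,1]<-.09)&(P[...,1]>-.37)
    k,l,st,ce=cv2.connectedComponentsWithStats(tp.astype(np.uint8))
    for i in range(1,k):
        if st[i,4]>8: w=P[l==i];print(n,w.mean(0).round(4))
    if n=='top':
        for u,v in((150,142),(243,245),(316,261)):print(P[v,u].round(4))
a=cv2.imread('pics/s11.png')[150:280,230:390]
cv2.imwrite('pics/s11z.png',cv2.resize(a,None,fx=4.5,fy=4.5,interpolation=cv2.INTER_CUBIC))
E
```

```text
time_s: 19.6
tcp_pos: [0.5479, -0.2314, 0.3207]
eef_rot: [138.9, 90.0, -126.4]
contact_force: [1.2, -0.1, -0.5]
gripper_width: 0.0873
time_s: 20.1
tcp_pos: [0.4711, -0.0358, 0.3394]
eef_rot: [-71.9, 89.9, 22.8]
contact_force: [0.9, 0.2, -0.1]
gripper_width: 0.0871
time_s: 20.6
tcp_pos: [0.4594, 0.1154, 0.339]
eef_rot: [-7.2, 90.0, 87.7]
contact_force: [0.3, -0.5, -0.7]
gripper_width: 0.0874
top [ 0.5568 -0.3117  0.2046]
top [ 0.5496 -0.2277  0.2048]
top [ 0.543  -0.1435  0.2045]
[0.6949 0.2712 0.0833]
[0.4306 0.0182 0.0441]
[ 0.4032 -0.1608  0.1687]
scene [ 0.5374 -0.1484  0.203 ]
scene [ 0.5437 -0.2323  0.2037]
scene [ 0.5507 -0.3169  0.2034]
```

View pics/s11z.png

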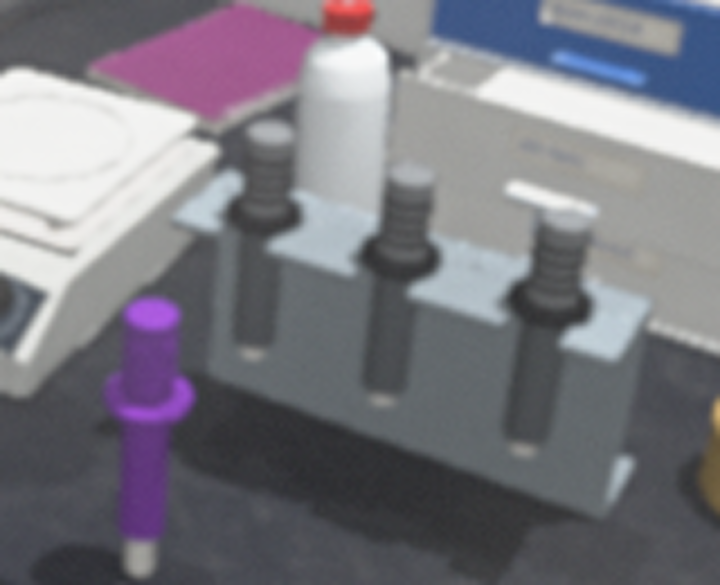

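View pics/t11.png

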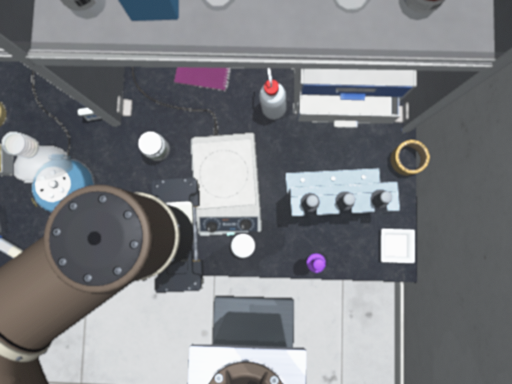

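All three punches hang upright with equally short noses (crop noses at (253,353), (381,400) and (523,450)), and nothing else has moved. I'm handing the job in.

```bash
python3 -c "
from plant import order
print(order.close_job())"
```

```text
the job is handed in; nothing more can be done
None
```

I cocked the released punch and hung it back in its slot, and the job was handed in at about 20.7 s of the 59 s allowed. It was the one in the middle slot. I lifted it straight out and pressed it on the strike plate in 1 mm rows. The measured upward force peaked near 5 N (about 7 N on the nose), then dropped back to the punch's own weight as the nose snapped in. I lowered it into the same slot until the collar seated at about 8 N, let go and moved clear.

Last checks:
- **Punches:** all three hang upright with equally short noses. Their tops are within 0.5 mm of where they started.
- **Bystanders:** the jar, the dishes and the purple look-alike are where they were, to within the camera noise.
- **Contact:** the gripper is open and touching nothing.

One disagreement: the top and scene cameras differ by about 5 to 6 mm in absolute position, consistently before and after. I relied on the wrist camera and the recorded grasp pose instead, and no check failed.

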